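# Run a finger along the switch row to shut the boat's circuits down

## Robot

A 6-joint arm with a two-finger parallel gripper is mounted at the origin on the work surface. World frame = base frame: x ahead of the robot, y to its left, z up, the work surface at z = 0. Lengths are in m, angles in rad, forces in N, time in s.
With the tool pointing down it reaches from about 0.35 to 0.975 m from the base axis. Payload 7.1 kg.
Tool frame: the origin (TCP) lies midway between the tips of the shut fingers; the grasp point (between the pads) lies 19 mm behind it; z points along the fingers, y is the line along which they close (so a half turn about z gives the same grasp; the last joint's range is limited). The gripper opens to 88 mm and grips with 3 to 60 N. Pads are 20 mm wide; open, the fingers measure 115 mm over their backs; the gripper's body (75 mm by 178 mm) begins 61 mm behind the grasp point.
Start: joints at [-1.306, 0.423, 1.63, -0, 1.089, -0.019], TCP at [0.175, -0.6, 0.223] pointing down, gripper open.
Joint ranges: [-3, 3], [-0.9, 2.11], [0.09, 2.58], [-1.31, 4.45], [0.11, 2.69], [-2.54, 2.54]. Speed limits (rad/s): [2.39, 2.39, 3.01, 3.14, 3.14, 3.14].

## Interface

Orientations are given as a unit quaternion [w, x, y, z].
In Python, from station import move_pose, movel, movej, command_gripper, wait, inverse_kinematics, read_camera, camera_info, MotionError, job_done, get_time, get_joint_pos, get_qvel, get_effort, get_tcp_pos, get_ee_rot, get_ft_force, get_ft_torque, get_grip_width, get_finger_force gives the robot as it stands. Calls block until the motion is done:
- move_pose(position, orientation): joint-space move of the TCP to a pose.
- movel(position, frame=None, v=0.15, until_force=None): straight line of the TCP; frame=None keeps the orientation; v is the mean speed in m/s. With until_force (N) it stops when the force on the tool has changed by that much, and returns True; else False.
- movej(angles): joint-space move.
- command_gripper(opening): opening from 0.0 (shut) to 1.0 (fully open); the grip force is fixed at half the most; returns when the fingers have stopped.
- wait(seconds).
- inverse_kinematics(position, orientation): joint angles nearest the present ones, or None.
- read_camera(name): name is "scene" or "top" or "wrist"; returns the picture (400x640x3 uint8, red, green, blue); there is no depth.
- camera_info(name): a dict with "intrinsics" (3x3 intrinsics, pixels), "T" (4x4, takes a point from camera to world coordinates); the wrist camera has in their place "tool_from_camera" (4x4, takes a point from camera to tool coordinates, whose origin is the TCP and whose axes are the flange's). Camera axes: x right, y up, looking along -z (the intrinsics and any distortion apply to the point x, -y, -z); pixel columns grow to the right and rows downward; lengths in m; the calibration is good to about 2 mm. A picture is of the moment at which its call begins: read the wrist's pose just before it. camera_info takes no time and is no camera call.
A pose or a line that the arm cannot do raises MotionError and nothing moves.
- job_done(): hands the job in; it is judged then, once.
Readings, each from a call of its own:
- get_time(): time.
- get_joint_pos(): joint angles.
- get_qvel(): joint speeds.
- get_effort(): joint torques, N m.
- get_tcp_pos(): TCP position.
- get_ee_rot(): TCP orientation.
- get_ft_force(): force on the tool from outside, world axes, zero at the start.
- get_ft_torque(): the same for the moment, N m.
- get_grip_width(): opening from 0.0 (shut) to 1.0 (fully open).
- get_finger_force(): force on a finger pad.
Only numpy, scipy, OpenCV 4.12 (cv2) and the standard library are available. Lean on these libraries where they do the work, as an engineer would, in place of code of your own. Each camera call takes 0.05 s, during which the arm holds its last target. There are 200 camera calls.

## Task

Shut the boat's electrics down for the night: run a fingertip lightly along the lower ends of the row of rocker switches on the sloping console, from the end away from the larger master switch, so that they tip to off one after the other and the master, at the other end, goes off last. The bilge pump's switch in its own box beside the console must stay on, and the loose things lying about stay where they are: nothing is picked up.

Things in the scene. Friction and masses are not known exactly. Their poses are not given: they have to be found in the camera images.
- console: fixed dark wooden console, 290 mm wide (y), 215 deep, 34 high in front, 73 at the back; slopes up at 14 degrees away from its front (-x) to a flat ledge. Low on its metal plate is one row of grey rockers along y: five equal ones and at the right (-y) end the larger master. Above the row only fittings up to 9 mm high. Origin: centre of underside; z up, +y left seen from its front
- sw1 (a joint): circuit rocker number 1 from the left (+y) end of the row, paddle 28 mm wide along the row, 46 long up the slope, pitch 38 mm; from a crest that narrows to 6 mm at the end its sides slope down at 30 degrees, so a finger can slide on to it sideways; +0.12 rad = on (upper end in, lower end proud), -0.12 = off (lower end in); it stays where it is left and takes 2 to 3 N on the lower end
- sw1_low (a point): fixed point of the console at the lower half of rocker 1, 16 mm down the slope from its pivot, 3.5 mm above the plate: there the paddle's surface lies, parallel to the plate, when off. When on, its lower end stands up to 5.5 mm above this level. Axes: x up the slope, y left along the row, z out of the plate
- sw2 (a joint): circuit rocker number 2 from the left (+y) end of the row, paddle 28 mm wide along the row, 46 long up the slope, pitch 38 mm; from a crest that narrows to 6 mm at the end its sides slope down at 30 degrees, so a finger can slide on to it sideways; +0.12 rad = on (upper end in, lower end proud), -0.12 = off (lower end in); it stays where it is left and takes 2 to 3 N on the lower end
- sw2_low (a point): fixed point of the console at the lower half of rocker 2, 16 mm down the slope from its pivot, 3.5 mm above the plate: there the paddle's surface lies, parallel to the plate, when off. When on, its lower end stands up to 5.5 mm above this level. Axes: x up the slope, y left along the row, z out of the plate
- sw3 (a joint): circuit rocker number 3 from the left (+y) end of the row, paddle 28 mm wide along the row, 46 long up the slope, pitch 38 mm; from a crest that narrows to 6 mm at the end its sides slope down at 30 degrees, so a finger can slide on to it sideways; +0.12 rad = on (upper end in, lower end proud), -0.12 = off (lower end in); it stays where it is left and takes 2 to 3 N on the lower end
- sw3_low (a point): fixed point of the console at the lower half of rocker 3, 16 mm down the slope from its pivot, 3.5 mm above the plate: there the paddle's surface lies, parallel to the plate, when off. When on, its lower end stands up to 5.5 mm above this level. Axes: x up the slope, y left along the row, z out of the plate
- sw4 (a joint): circuit rocker number 4 from the left (+y) end of the row, paddle 28 mm wide along the row, 46 long up the slope, pitch 38 mm; from a crest that narrows to 6 mm at the end its sides slope down at 30 degrees, so a finger can slide on to it sideways; +0.12 rad = on (upper end in, lower end proud), -0.12 = off (lower end in); it stays where it is left and takes 2 to 3 N on the lower end
- sw4_low (a point): fixed point of the console at the lower half of rocker 4, 16 mm down the slope from its pivot, 3.5 mm above the plate: there the paddle's surface lies, parallel to the plate, when off. When on, its lower end stands up to 5.5 mm above this level. Axes: x up the slope, y left along the row, z out of the plate
- sw5 (a joint): circuit rocker number 5 from the left (+y) end of the row, paddle 28 mm wide along the row, 46 long up the slope, pitch 38 mm; from a crest that narrows to 6 mm at the end its sides slope down at 30 degrees, so a finger can slide on to it sideways; +0.12 rad = on (upper end in, lower end proud), -0.12 = off (lower end in); it stays where it is left and takes 2 to 3 N on the lower end
- sw5_low (a point): fixed point of the console at the lower half of rocker 5, 16 mm down the slope from its pivot, 3.5 mm above the plate: there the paddle's surface lies, parallel to the plate, when off. When on, its lower end stands up to 5.5 mm above this level. Axes: x up the slope, y left along the row, z out of the plate
- master (a joint): the master rocker, the larger one, 46 mm beyond the fifth at the right (-y) end of the row, paddle 34 mm wide and 54 mm long, shaped alike; +0.12 rad = on (upper end in, lower end proud), -0.12 = off (lower end in); it stays where it is left and takes 2 to 3 N on the lower end
- master_low (a point): the same point for the master: on its lower half, 19 mm down the slope from its pivot, at the level of the paddle when off (3.5 mm above the plate); when on, the lower end stands up to 6.5 mm above it. Axes as for the others
- bilge_box: the bilge pump's own switch box, a fixed grey box of 115 (x) by 80 (y) by 45 mm high standing beside the console, left or right of it, with one rocker between two steel guard bars (13 mm high) on top. Origin: centre of its underside
- bilge (a joint): the bilge pump's rocker, 28 by 46 mm, on the flat top of its box; +0.12 rad = on (far end in), -0.12 rad = off
- spanner: open spanner 150 mm long lying along the console's back ledge; loose, to be left where it is
- cup: red plastic cup, 74 mm wide, 85 mm high, standing behind the bilge box; loose, to be left where it is
- pliers: combination pliers with yellow handles, 170 mm long, 11 mm high, lying in front of the console; loose, to be left where it is
- screwdriver: screwdriver 190 mm long lying in front of the bilge box; loose, to be left where it is
- tub: white tub with an orange lid, 104 mm wide, 62 mm high, in front of the console; loose, to be left where it is
- flask: steel vacuum flask with a black top, 74 mm wide, 250 mm high, at the right of the table; loose, to be left where it is
- mug: steel mug, 80 mm wide, 85 mm high, at the left of the table; loose, to be left where it is
- torch: black hand torch 145 mm long, 36 mm high, lying at the left of the table; loose, to be left where it is

How it is judged:
On the way, in this order (a step that is already met when the one before it is completed fails the run):
1. circuit switch 1 from the left is off (value of joint sw1 below -0.03 rad), for 0.1 s.
2. circuit switch 2 from the left is off (value of joint sw2 below -0.03 rad), for 0.1 s.
3. circuit switch 3 from the left is off (value of joint sw3 below -0.03 rad), for 0.1 s.
4. circuit switch 4 from the left is off (value of joint sw4 below -0.03 rad), for 0.1 s.
5. circuit switch 5 from the left is off (value of joint sw5 below -0.03 rad), for 0.1 s.
6. the master switch is off (value of joint master below -0.03 rad), for 0.1 s.
At the end, for the whole second after the job is handed in: all five circuit rockers and the master are off (each below -0.03 rad: lower end clearly in), and the bilge pump's rocker is still on (above +0.06 rad) (value of joint each of sw1, sw2, sw3, sw4, sw5, master below -0.03 rad and value of joint bilge above 0.06 rad); the robot touches nothing.
It fails at once if the bilge pump's switch is switched off or half off (value of joint bilge below 0.06 rad).
It fails at once if the fingers press on the console with more than 30 N (contact force between the fingers and console above 30 N).
It fails at once if a loose bystander is shifted, lifted or knocked by more than 20 mm (distance of any of spanner, cup, pliers, screwdriver, tub, flask, mug, torch from where it was at the start of the episode above 0.02 m).
It also fails if it takes over 42 s, if anything falls off the work surface, if the arm or the gripper's body presses on something with over 40 N, if the wrist force passes 120 N, or if a joint passes its speed limit or range.

## Working session

There is one attempt and no reset: what is moved stays moved. The work goes in short steps, each a Python script; the robot and the scene stay as the last script left them, time stands still between calls to the robot, and variables do not carry over. Pictures are saved under pics/ and viewed, at most 10 in all, crops included, and the job is handed in when it is done.

```bash
ls; mkdir -p pics
python3 - <<'E'
from station import *
import cv2,numpy as np
for n in("top","scene"):
    cv2.imwrite(f"pics/{n}0.png",read_camera(n)[...,::-1]); i=camera_info(n); print(n,{k:np.round(v,4).tolist() if not isinstance(v,str) else v for k,v in i.items()})
print(camera_info("wrist"),get_time(),get_ee_rot())
E
```

```text
pics
top {'intrinsics': [[391.8697, 0.0, 316.9013], [0.0, 391.8697, 193.0778], [0.0, 0.0, 1.0]], 'T': [[0.0025, 0.9963, -0.0859, 0.4803], [-0.9999, 0.0033, 0.0103, 0.0255], [0.0106, 0.0859, 0.9962, 1.3899], [0.0, 0.0, 0.0, 1.0]]}
scene {'intrinsics': [[427.2311, 0.0, 323.6108], [0.0, 427.2311, 200.9525], [0.0, 0.0, 1.0]], 'T': [[0.5934, -0.5939, 0.5433, 1.2734], [0.8047, 0.4535, -0.3831, -0.4931], [-0.0189, 0.6645, 0.747, 1.0571], [0.0, 0.0, 0.0, 1.0]]}
{'intrinsics': array([[337.94741187,   0.        , 317.92154725],
       [  0.        , 337.94741187, 196.86951225],
       [  0.        ,   0.        ,   1.        ]]), 'tool_from_camera': array([[ 7.12301085e-04,  9.52887400e-01,  3.03323418e-01,
         8.26562587e-02],
       [ 9.99999746e-01, -6.77156747e-04, -2.21040539e-04,
         1.23375086e-03],
       [-5.22924549e-06,  3.03323498e-01, -9.52887640e-01,
        -1.61739626e-01],
       [ 0.00000000e+00,  0.00000000e+00,  0.00000000e+00,
         1.00000000e+00]])} 0.1 [-6.69000499e-04  9.89948090e-01  1.41429571e-01 -9.47838368e-05]
```

View pics/top0.png

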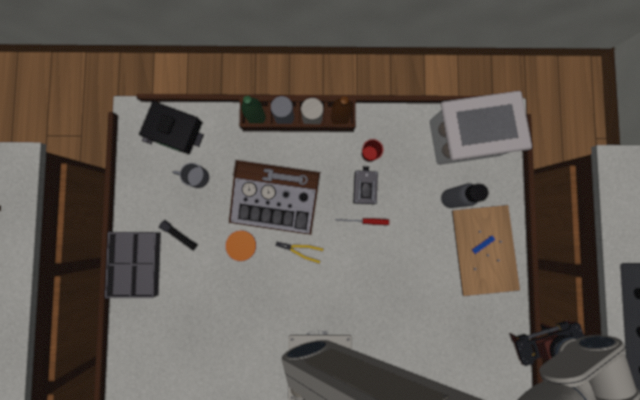

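View pics/scene0.png

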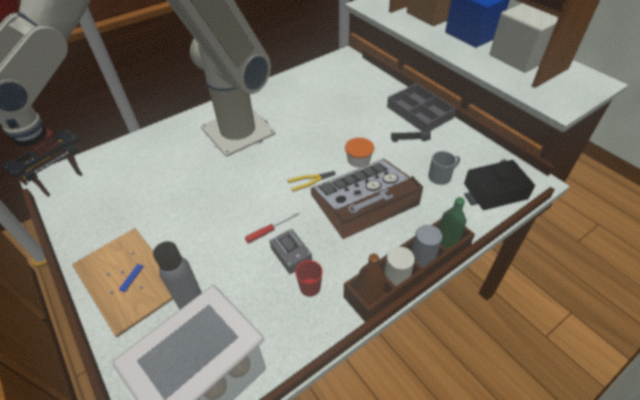

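The top view shows the console at about (274,197) with its rocker row at v≈215. The bilge box is on its right at (366,186), the tub at (241,245) and the pliers at (300,250). Next I'll move the wrist camera over the console.

```bash
cat > h.py <<'E'
from station import *
import cv2,numpy as np
from scipy.spatial.transform import Rotation as R
def rot(q): return R.from_quat(np.roll(q,-1))
def cam(n):
    i=camera_info(n)
    if n!="wrist": return i["intrinsics"],i["T"]
    T=np.eye(4);T[:3,:3]=rot(get_ee_rot()).as_matrix();T[:3,3]=get_tcp_pos()
    return i["intrinsics"],T@i["tool_from_camera"]
def ray(K,T,u,v):
    d=np.linalg.inv(K)@[u,v,1]; d=T[:3,:3]@[d[0],-d[1],-d[2]]; return T[:3,3],d/np.linalg.norm(d)
def onz(K,T,u,v,z):
    o,d=ray(K,T,u,v); return o+d*(z-o[2])/d[2]
E
python3 - <<'E'
from h import *
K,T=cam("top")
for n,u,v,z in[("row left",244,212,.045),("master",302,220,.045),("console mid",274,197,.05),("FL",230,223,.034),("FR",311,234,.034),("BR",320,171,.073),("BL",237,161,.073)]: print(n,onz(K,T,u,v,z).round(3))
c=onz(K,T,272,214,.045)
for q in([0,1,0,0],[0,0,1,0]):
    print(inverse_kinematics([c[0]-.05,c[1],.24],q))
    qq=q; 
p=[c[0]-.02,c[1],.25]
move_pose([p[0],p[1],.35],[0,1,0,0]); move_pose(p,[0,1,0,0]); command_gripper(0)
K,T=cam("wrist"); im=read_camera("wrist"); np.savez("w1.npz",K=K,T=T,im=im)
cv2.imwrite("pics/w1.png",im[...,::-1]); print(get_time(),get_joint_pos())
E
```

```text
row left [0.53  0.261 0.045]
master [0.504 0.062 0.045]
console mid [0.582 0.159 0.05 ]
FL [0.493 0.31  0.034]
FR [0.456 0.031 0.034]
BR [0.669 0.002 0.073]
BL [0.702 0.283 0.073]
[ 3.11745388e-01  2.19705749e-01  1.88193298e+00 -4.44089210e-16
  1.03995393e+00  1.88254171e+00]
[ 3.11745388e-01  2.19705749e-01  1.88193298e+00 -4.44089210e-16
  1.03995393e+00 -1.25905094e+00]
4.9333 [ 2.94402705e-01  2.51161775e-01  1.81376482e+00 -9.96129416e-07
  1.07667278e+00  1.86517629e+00]
```

View pics/w1.png

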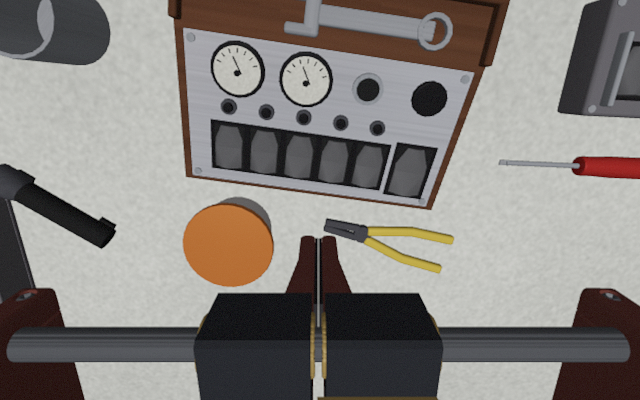

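The wrist view shows the five-rocker bezel with corners at about (212,121), (390,146), (386,190) and (213,170). The master is at (409,170), and the console's front top corners are at (187,177) and (433,209). I'll enlarge the row to measure it.

Run:
```python
from h import *
im=np.load("w1.npz")["im"]; c=im[100:220,170:450,::-1]
c=cv2.resize(c,None,fx=2.85,fy=2.85,interpolation=cv2.INTER_CUBIC); c=cv2.convertScaleAbs(c,alpha=1.6,beta=10)
cv2.imwrite("pics/w1c.png",c)
```

```text
(no output)
```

View pics/w1c.png

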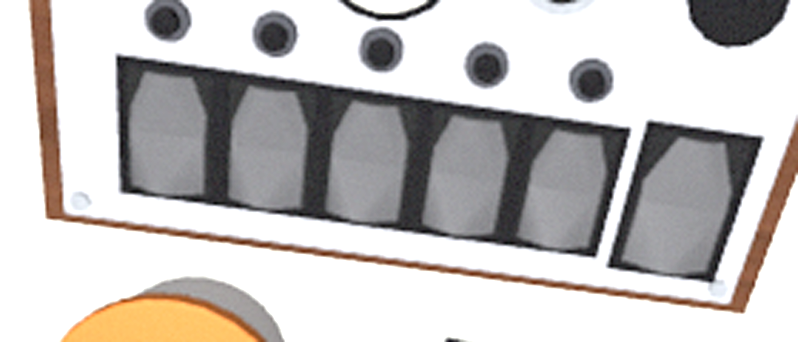

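The enlarged crop gives the bezel corners in crop coordinates as (118,56), (630,128), (596,257) and (120,191). The master's are (647,121), (762,137), (716,281) and (610,266), and the console front corners are (47,217) and (745,311). I'll cast these onto the slope plane.

```bash
cat > m.py <<'E'
from h import *
def f():
    d=np.load("w1.npz"); K,T=d["K"],d["T"]; s=lambda p:(p[0]/2.85+170,p[1]/2.85+100)
    FL,FR=[onz(K,T,*s(p),.034) for p in((47,217),(745,311))]
    y=(FL-FR); w=np.linalg.norm(y); y/=w; h=np.cross(y,[0,0,1]); a=np.radians(14)
    X=h*np.cos(a)+np.array([0,0,np.sin(a)]); N=np.cross(X,y)
    O=(FL+FR)/2
    def P(p,off):
        o,dd=ray(K,T,*s(p)); t=((O+N*off-o)@N)/(dd@N); q=o+t*dd-O; return np.array([q@X,q@y])
    return O,X,y,N,w,P
E
python3 - <<'E'
from m import *
O,X,y,N,w,P=f(); print("width",w,"O",O,"yaw",np.degrees(np.arctan2(-y[0],y[1])))
for n,p in dict(bTL=(118,56),bTR=(630,128),bBR=(596,257),bBL=(120,191),mTL=(647,121),mTR=(762,137),mBR=(716,281),mBL=(610,266)).items(): print(n,(1e3*P(p,.002)).round(1))
for n,p in dict(c1=(165,195),c2=(264,209),c3=(363,222),c4=(458,235),c5=(557,249),m=(664,274)).items(): print(n,(1e3*P(p,.005)).round(1))
E
```

```text
width 0.28871339463939105 O [0.47151434 0.17192454 0.034     ] yaw -7.974835745969385
bTL [ 72.9 113.1]
bTR [ 73.2 -76.7]
bBR [ 17. -77.]
bBL [ 17.5 113.9]
mTL [ 76.9 -82.2]
mTR [  77.  -125.8]
mBR [  13.5 -127.5]
mBL [ 13.7 -83.5]
c1 [20.1 95.4]
c2 [19.9 56.6]
c3 [20.1 17.5]
c4 [ 20.1 -20.3]
c5 [ 19.9 -60.2]
m [  15.1 -104.9]
```

The measurements agree with the given sizes: width 288.7 against 290 mm, pitch about 38.5, 46 mm to the master. I'll press sw1 to find the off level.

Run:
```python
from m import *
O,X,y,N,w,P=f(); q=np.roll(R.from_matrix(np.c_[X,-y,-N]).as_quat(),1)
at=lambda s,h:O+X*.0275+y*s+N*h
lev=lambda:((get_tcp_pos()-O)@N*1e3).round(2)
move_pose(at(.0943,.08),q); movel(at(.0943,.022),v=.08); wait(.2)
f0=get_ft_force(); print(lev(),f0@N)
print(movel(at(.0943,-.003),v=.01,until_force=6),lev(),(get_ft_force()-f0)@N,(get_ft_force()-f0).round(1))
wait(.2);print(lev(),(get_ft_force()-f0)@N,get_time()); np.save("f0.npy",f0)
```

```text
Traceback (most recent call last):
station.MotionError: the arm cannot follow that straight line within its joint ranges
```

Run:
```python
from m import *
O,X,y,N,w,P=f()
print(get_joint_pos().round(2),get_tcp_pos().round(3))
at=lambda s,h:O+X*.0275+y*s+N*h
for name,M in(("a",np.c_[X,-y,-N]),("b",np.c_[-X,y,-N]),("c",np.c_[y,X,-N]),("d",np.c_[-y,-X,-N]),("vert",np.c_[y,np.cross([0,0,-1],y),[0,0,-1]])):
    q=np.roll(R.from_matrix(M).as_quat(),1)
    for s,h in((.0943,.08),(.0943,.02),(.0943,-.003),(-.115,.08),(-.115,0)):
        j=inverse_kinematics(at(s,h),q); print(name,s,h,None if j is None else j.round(2))
```

```text
[ 0.56  0.42  1.98 -0.29  0.58  2.5 ] [0.492 0.264 0.119]
a 0.0943 0.08 [ 0.56  0.42  1.98 -0.29  0.58  2.5 ]
a 0.0943 0.02 None
a 0.0943 -0.003 None
a -0.115 0.08 [ 0.14  0.29  2.2  -0.17  0.42  1.99]
a -0.115 0 [ 0.13  0.49  2.19 -0.28  0.24  2.1 ]
b 0.0943 0.08 [ 0.56  0.42  1.98 -0.29  0.58 -0.64]
b 0.0943 0.02 [ 0.54  0.53  1.98 -0.35  0.47 -0.6 ]
b 0.0943 -0.003 [ 0.53  0.58  1.97 -0.37  0.43 -0.57]
b -0.115 0.08 [ 0.14  0.29  2.2  -0.17  0.42 -1.15]
b -0.115 0 [ 0.13  0.49  2.19 -0.28  0.24 -1.04]
c 0.0943 0.08 [ 0.56  0.42  1.98 -0.29  0.58  0.93]
c 0.0943 0.02 [ 0.54  0.53  1.98 -0.35  0.47  0.98]
c 0.0943 -0.003 [ 0.53  0.58  1.97 -0.37  0.43  1.  ]
c -0.115 0.08 [ 0.14  0.29  2.2  -0.17  0.42  0.42]
c -0.115 0 [ 0.13  0.49  2.19 -0.28  0.24  0.53]
d 0.0943 0.08 [ 0.56  0.42  1.98 -0.29  0.58 -2.21]
d 0.0943 0.02 [ 0.54  0.53  1.98 -0.35  0.47 -2.17]
d 0.0943 -0.003 [ 0.53  0.58  1.97 -0.37  0.43 -2.14]
d -0.115 0.08 None
d -0.115 0 None
vert 0.0943 0.08 [ 0.47  0.47  1.85 -0.    0.82  0.61]
vert 0.0943 0.02 [ 0.46  0.58  1.84 -0.    0.72  0.6 ]
vert 0.0943 -0.003 [ 0.45  0.62  1.84 -0.    0.69  0.59]
vert -0.115 0.08 [ 0.1   0.36  2.05 -0.    0.74  0.24]
vert -0.115 0 [ 0.09  0.53  2.03 -0.    0.58  0.23]
```

Run:
```python
from m import *
O,X,y,N,w,P=f(); q=np.roll(R.from_matrix(np.c_[-X,y,-N]).as_quat(),1)
at=lambda s,h:O+X*.0275+y*s+N*h
lev=lambda:((get_tcp_pos()-O)@N*1e3).round(2)
move_pose(at(.0943,.08),q); movel(at(.0943,.022),v=.08); wait(.2)
f0=get_ft_force(); print(lev(),f0@N)
print(movel(at(.0943,-.003),v=.01,until_force=6),lev(),(get_ft_force()-f0)@N,(get_ft_force()-f0).round(1))
wait(.2);print(lev(),(get_ft_force()-f0)@N,get_time()); np.save("f0.npy",f0)
```

```text
22.5 -1.0024773982640585
True 6.78 8.264889026608397 [-2.4  0.8  7.9]
6.79 8.253589744313839 11.0667
```

Run:
```python
from m import *
im=read_camera("wrist"); cv2.imwrite("pics/w2.png",im[...,::-1])
```

```text
(no output)
```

View pics/w2.png

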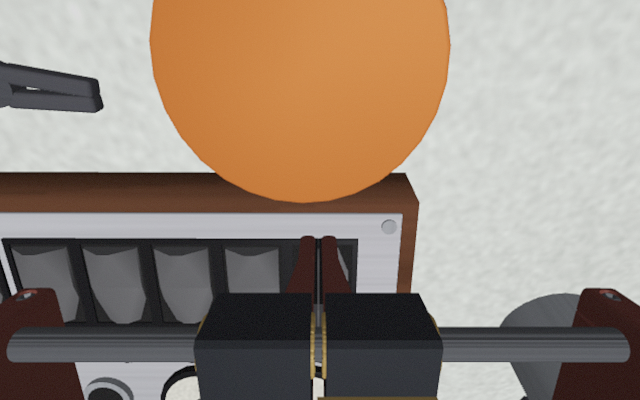

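The finger sits on the lower end of sw1, at (318,240), and the rocker is pressed in. Now I'll slide along the row with a force guard.

Run:
```python
from m import *
O,X,y,N,w,P=f(); f0=np.load("f0.npy")
at=lambda s,h:O+X*.0275+y*s+N*h
for s in(.0563,.0183,-.0197,-.0577,-.1037):
    hit=movel(at(s,.0069),v=.035,until_force=14); g=get_ft_force()-f0
    print(s,hit,((get_tcp_pos()-O)@N*1e3).round(2),((get_tcp_pos()-O)@y).round(4),"N",(g@N).round(1),"X",(g@X).round(1),"y",(g@y).round(1),get_time())
    if hit: break
```

```text
0.0563 False 6.89 0.056 N 5.5 X 2.6 y -0.9 12.3333
0.0183 False 6.91 0.0181 N 5.3 X 0.7 y -0.2 13.5667
-0.0197 False 6.94 -0.0199 N 5.2 X 1.4 y -1.4 14.8
-0.0577 False 6.92 -0.0579 N 6.6 X 0.5 y 0.5 16.0333
-0.1037 False 6.98 -0.1038 N 7.0 X 1.1 y 1.4 17.5
```

Run:
```python
from m import *
O,X,y,N,w,P=f(); f0=np.load("f0.npy")
at=lambda s,h:O+X*.0275+y*s+N*h
wait(.2); movel(at(-.1037,.1),v=.1)
movel(at(0,.1)-X*.0,v=.15)
im=read_camera("wrist"); print(get_time(),(get_ft_force()-f0).round(1))
movel(at(0,.1)+X*.1+N*.08,v=.15); im2=read_camera("wrist")
cv2.imwrite("pics/w3.png",np.vstack([im[:300],im2[:300]])[...,::-1]); print(get_time())
```

```text
19.675 [-0.5 -0.   1.7]
20.725
```

View pics/w3.png

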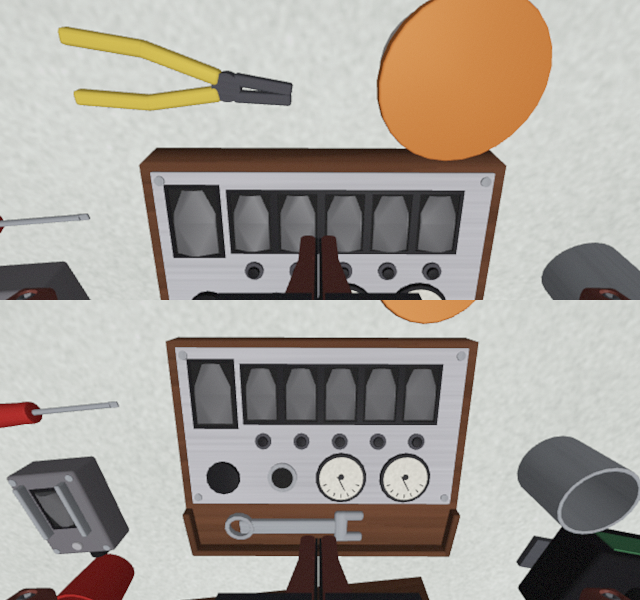

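The row looks uniform and the tub and pliers have not moved. I'll enlarge the row to check that every rocker is off.

Run:
```python
import cv2,numpy as np
i=cv2.imread("pics/w3.png"); a=cv2.resize(i[345:440,175:465],(800,262),interpolation=cv2.INTER_CUBIC)
b=cv2.rotate(cv2.imread("pics/w1.png")[110:210,180:450],cv2.ROTATE_180); b=cv2.resize(b,(800,296),interpolation=cv2.INTER_CUBIC)
cv2.imwrite("pics/w3c.png",cv2.convertScaleAbs(np.vstack([a,b]),alpha=1.7,beta=15))
```

```text
(no output)
```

View pics/w3c.png

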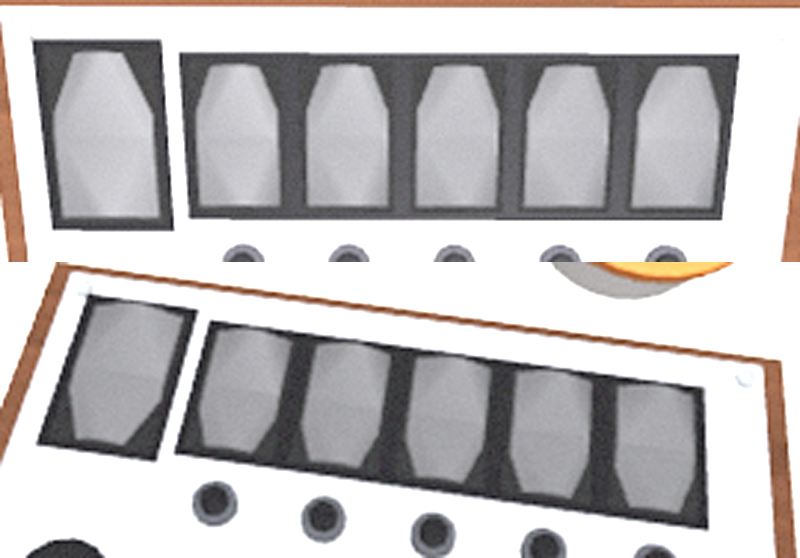

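Before the slide the upper ends were sunk. Now all six rockers have the lower end sunk, which is off.

```bash
python3 -c "
from station import *
print(job_done(),get_time())"
```

```text
the job is handed in; nothing more can be done
the job is handed in; nothing more can be done
```

All five circuit rockers and then the master were tipped off in order. The bilge switch and the loose things were not touched, and the job is handed in.

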